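# Pin the board carrier at its index hole

## Robot

A 6-joint arm with a two-finger parallel gripper is mounted at the origin on the work surface. World frame = base frame: x ahead of the robot, y to its left, z up, the work surface at z = 0. Lengths are in mm, angles in rad, forces in N, time in s.
With the tool pointing down it reaches from about 300 to 775 mm from the base axis. Payload 14.6 kg.
Tool frame: the origin (TCP) lies between the finger pads; the fingertips stand 25 mm ahead of it and the grasp point (between the pads) lies 6 mm ahead of it; z points along the fingers, y is the line along which they close (so a half turn about z gives the same grasp; the last joint's range is limited). The gripper opens to 94 mm and grips with 3 to 60 N. Pads are 16 mm wide; open, the fingers measure 119 mm over their backs; the gripper's body (75 mm by 177 mm) begins 78 mm behind the grasp point.
Start: joints at [1.195, 0.3, 1.521, -0, 1.321, -0.067], TCP at [167.151, 523.975, 210.046] pointing down, gripper open.
Joint ranges: [-3.03, 3.03], [-0.79, 2.21], [0.23, 2.52], [-1.04, 4.18], [0, 3.07], [-2.55, 2.55]. Speed limits (rad/s): [2.22, 2.22, 2.57, 3.14, 3.14, 3.14].

## Interface

Orientations are given as [roll, pitch, yaw] about the fixed x, y, z axes, in that order (R = Rz(yaw) Ry(pitch) Rx(roll)).
In Python, from cell import manip gives the robot as it stands. The module is installed in compiled form; this text tells all that it offers.
- The arm moves only by the tool step_arm, never from a script. Its argument "series" is one flat list of numbers, 5 for each row, row after row: the shift along the world's x, y, z in mm, then the turn about the world's z in rad, then the closure, from 0 (fully open) to 1 (shut). In form: [dx, dy, dz, spin, jaw, dx, dy, dz, spin, jaw, ...]. A call has 1 to 20 rows; each row shifts and turns the commanded pose from where the row before left it; what a row does not reach is not made up. A row lasts 1/8 s, in which the tool goes at most 62.5 mm and 10.7 degrees, less where a joint would pass 70% of its speed; a pose out of reach is approached as far as the arm can. A call is refused whole if a number of a shift passes 62.5 or a number of a turn 0.188, either way. A call with a gripper value outside its range is refused whole. The fingers move at their own pace and stop on an object; "squeeze" is the grip in N (left out, the last holds). Time passes only in rows, so rows that do not move let the fingers close. It gives the time, the measured TCP pose, the force, the opening and the grip force at its end, in the units of the state.
- manip.read_state(): the state, without advancing time (a new reading comes with each control period).
- manip.camera(name): name is "scene" or "top"; returns (picture, depth): 420x560x3 uint8, blue, green, red; 420x560 float32, mm along the optical axis (not along the pixel's ray), 0 where there is no reading.
- manip.camera_info(name): a dict with "fovy" (degrees; the focal length in pixels is half the picture's height over the tangent of half this angle, whatever the lens; pixels are square), "cx", "cy" (the principal point, pixels), "k1" (the pictures are not rectified: a ray, as slopes to the right and down, at radius r is drawn at 1 + k1 r^2 times it, then the intrinsics apply), "eye" and "orientation" of the camera in the world. Camera axes: x right, y down, z forward; pixel columns grow to the right and rows downward; lengths in mm; the calibration is good to about 2 mm. A picture is of the moment at which its call begins. camera_info takes no time and is no camera call.
- manip.sign_off(): hands the job in; it is judged then, once.
The state is a dict: "clock": time; "joints": joint angles; "qd": joint speeds; "effort": joint torques, N m; "eef_pos": TCP position; "eef_rot": TCP orientation; "wrist_force": force on the tool from outside, world axes, zero at the start; "moment": the same for the moment, N m; "finger_gap": finger opening in mm; "finger_force": force on a finger pad.
Only numpy, scipy, OpenCV 4.12 (cv2) and the standard library are available. Lean on these libraries where they do the work, as an engineer would, in place of code of your own. Each camera call takes 0.05 s, during which the arm holds its last target. There are 200 camera calls.

## Task

The blue setting block is keeping the board carrier away from its working position: lift it out of the jig and put it back in its own blue cradle. Slide the carrier by touch until its hole lines up with the hole hidden in the bed below, and drive the red-headed pin down through both until it is fully home, its collar resting on the carrier. Leave the yellow block and the spool where they are.

Things in the scene. Friction and masses are not known exactly. Their poses are not given: they have to be found in the camera images.
- jig: Fixed aluminium bed of a test jig, 130 x 280 x 40 mm (x, y, z), flat top 40 mm above the table; origin at table level on its centre line, bed from y -145 to +135 mm. Its +y axis is the direction in which the carrier slides forward. A red end stop, 30 mm high on the bed, has its face at y +110 mm.
- hole_zone (a point): Point on the bed's top at jig y -47.5 mm: middle of the zone where the hidden lower hole (15.5 mm, chamfered) lies, on the centre line, up to 17.5 mm ahead of or behind this point, different each time and reported nowhere. The carrier covers it; its hole comes over it at a carrier position of 50 to 85 mm.
- carrier (a joint): Carrier position along the jig's +y, m: 0 fully back, 0.095 fully forward; starts at 0 to 0.02. Black plate 96 x 150 x 20 mm bearing a green circuit board, top 60.5 mm above the table; at 0 it covers jig y -140 to +10 mm. Slides with about 3 N of friction, stays where left. The blue block stops it at about 0.04.
- lower_fit (a point): Same point as hole_zone; how the lower hole behaves: a pin standing free in the carrier's hole rides on the flat bed; as the holes line up it drops 9 mm by its own weight and then blocks the carrier from sliding on. From there a friction plug resists with about 8 N, so the pin must be pushed down the last 22 mm; it stays where pushed.
- carrier_hole (a point): Centre of the mouth of the carrier's through hole, at the carrier's top face (15.5 mm diameter, chamfered, 20 mm deep); on the jig's centre line, at jig y -115 mm when the carrier is at 0. z axis up, y axis along the travel.
- carrier_post (a point): Centre of the top of the carrier's upright orange grip post (22 mm diameter, 45 mm tall, standing on the carrier), 105 mm ahead of the carrier's hole along the travel. Used to slide the carrier.
- pin: Red-headed steel pin, 92 mm long, about 0.12 kg; origin at its tip, z towards the head. Shank 14 mm diameter, 52 mm long, with a 6 mm tapered nose (7 mm at the tip); then a collar 30 mm diameter, 4 mm thick; then a round red grip 22 mm diameter, 36 mm tall. Starts upright in the stand, tip 10 mm above the table; fully home the tip is 8.5 mm above the table.
- pin_stand: Fixed wooden block 64 x 64 x 45 mm in which the pin waits upright in a 17 mm hole, 35 mm deep; origin at the centre of its underside.
- block_blue: Loose blue setting block, 32 x 60 x 50 mm (x, y, z), about 0.16 kg; origin at the centre of its underside. It starts standing on the jig's bed between carrier and end stop, long side along the travel.
- cradle_blue: Fixed blue open tray, the blue block's own place: outside 54 x 80 x 18 mm, inside 44 x 70 mm, floor 5 mm above the table, long side along its y; origin at the centre of its underside. Trays in other colours stand beside it in changing order.
- cradle_yellow: Fixed yellow tray of the same size; holds the yellow block.
- cradle_green: Fixed green tray of the same size, empty; not the place for the blue block.
- block_yellow: Loose yellow block of the same size as the blue one, standing in the yellow tray; to be left alone. Origin at the centre of its underside.
- spool: Loose solder spool with red flanges, 60 mm diameter, 55 mm tall, standing near the jig; to be left alone. Origin at the centre of its underside.
Not all that is in view belongs to the job. Leave any purple look-alike of the pin alone. Leave any pink look-alike of the block_blue alone.

How it is judged (in metres and radians):
At the end, for the whole second after the job is handed in: Blue block upright on the floor of the blue cradle, within 9 mm of its middle; pin upright, within 4 mm of the carrier hole's centre, tip under 12.5 mm above the table (collar within 4 mm of the carrier), carrier forward of 45 mm; both at rest (x of block_blue in the frame of cradle_blue between -0.009 and 0.009 m and y of block_blue in the frame of cradle_blue between -0.009 and 0.009 m and height (world z) of block_blue below 0.009 m and angle between block_blue's own z axis and vertical below 0.12 rad and horizontal distance between pin and carrier_hole below 0.004 m and z of pin in the frame of jig below 0.0125 m and angle between pin's own z axis and vertical below 0.1 rad and value of joint carrier above 0.045 m and linear speed of each of block_blue, pin below 0.02 m/s); the robot touches nothing.
It fails at once if the spool or the yellow block is knocked about (moved more than 30 mm) (distance of any of spool, block_yellow from where it was at the start of the episode above 0.03 m).
It also fails if it takes over 72 s, if anything falls off the work surface, if the arm or the gripper's body presses on something with over 40 N, if the wrist force passes 120 N, or if a joint passes its speed limit or range.

## Working session

There is one attempt and no reset: what is moved stays moved. The work goes in short steps, Python scripts to look and compute and a tool call to move; the robot and the scene stay as the last step left them, time stands still between calls to the robot, and variables do not carry over. Pictures are saved under pics/ and viewed, at most 10 in all, crops included, and the job is handed in when it is done.

Besides the shell and the picture viewer there is one more tool, called after "Emit:" as name(argument=value, ...) on one line, values as JSON. step_arm: Moves the arm, as the interface text tells. Its arguments: {"type":"object","properties":{"series":{"type":"array"},"squeeze":{"type":"number"}},"required":["series"]}

```bash
mkdir -p pics
cat > h.py <<'E'
import numpy as np, cv2
from cell import manip
from scipy.spatial.transform import Rotation as Ro
def cam(n):
    im,d=manip.camera(n); return im,d,manip.camera_info(n)
def Rm(c):
    o=np.array(c["orientation"],float)
    return o if o.shape==(3,3) else (Ro.from_euler('xyz',o).as_matrix() if o.size==3 else Ro.from_quat(o).as_matrix())
def rays(c,uv,h=420):
    f=h/2/np.tan(np.radians(c["fovy"])/2); K=np.array([[f,0,c["cx"]],[0,f,c["cy"]],[0,0,1]])
    p=cv2.undistortPoints(np.array(uv,float).reshape(-1,1,2),K,np.array([c["k1"],0,0,0,0.])).reshape(-1,2)
    return np.c_[p,np.ones(len(p))]
def onplane(c,uv,z):
    r=rays(c,uv)@Rm(c).T; e=np.array(c["eye"]); return e+r*((z-e[2])/r[:,2])[:,None]
def pts(c,d):
    v,u=np.mgrid[0:420,0:560]; r=rays(c,np.c_[u.ravel(),v.ravel()])*d.ravel()[:,None]
    return (r@Rm(c).T+np.array(c["eye"])).reshape(420,560,3)
E
python3 - <<'E'
from h import *
for n in("scene","top"):
    im,d,c=cam(n); cv2.imwrite(f"pics/{n}0.png",im); np.savez(f"{n}0.npz",im=im,d=d); print(n,c)
print(manip.read_state())
E
```

```text
scene {'fovy': 42.981096797563374, 'cx': 280.85282929212656, 'cy': 203.69944423924537, 'k1': -0.030700699788804728, 'eye': array([1241.17896187,  -44.44808925,  918.40522777]), 'orientation': array([-2.43970432, -0.0161176 ,  1.47297566])}
top {'fovy': 54.08504031463974, 'cx': 276.14230266015426, 'cy': 210.11544712711478, 'k1': -0.02699199792833123, 'eye': array([ 455.08066547,   57.19520865, 1040.01297738]), 'orientation': array([-3.05662693, -0.02740652, -1.5652223 ])}
{'clock': 0.1, 'joints': array([ 1.19537466e+00,  3.00449166e-01,  1.52147977e+00,  3.60857774e-05,
        1.32074181e+00, -6.65857286e-02]), 'qd': array([-0.00139296, -0.00156786, -0.00294468, -0.00159872, -0.00060957,
        0.00028949]), 'effort': array([ 1.65845362e-03, -5.32644582e+01, -3.53285372e+01,  7.10114907e-02,
        2.33423850e-02, -5.10081816e-05]), 'eef_pos': array([167.07582987, 523.77208086, 209.54122645]), 'eef_rot': array([-3.14051928e+00, -1.06608823e-04,  2.83274771e+00]), 'wrist_force': array([ 0.21562894, -1.1196992 ,  0.14524928]), 'moment': array([ 0.05942013,  0.0024171 , -0.0270607 ]), 'finger_force': 0.0, 'finger_gap': 93.74492764791104}
```

View pics/top0.png

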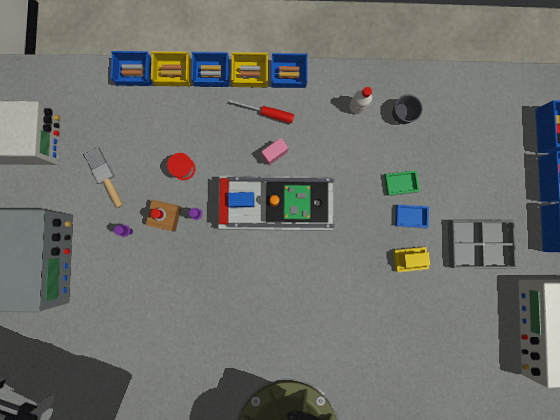

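View pics/scene0.png

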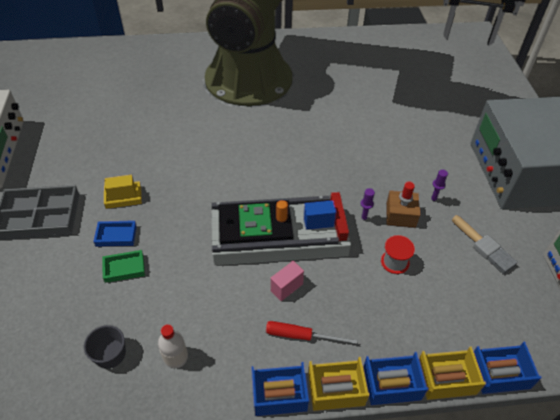

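The top view shows the jig at (275,203) with +y to image left, the blue block at (241,200), the orange post at (274,200) and the carrier hole at (318,203). The pin is in its stand at (158,213) with purple pins at (195,213) and (123,230). The trays are green (401,183), blue (412,216) and yellow (411,259); the spool is at (180,166). Measuring these now.

```bash
cat > m.py <<'E'
from h import *
def meas(n,z,im,d,c,tag,lo,hi,box,zmin,zmax):
    P=pts(c,d); hsv=cv2.cvtColor(im,cv2.COLOR_BGR2HSV)
    m=cv2.inRange(hsv,np.array(lo),np.array(hi)); b=np.zeros_like(m); x0,y0,x1,y1=box; b[y0:y1,x0:x1]=1
    m=((m>0)&(b>0)&(P[...,2]>zmin)&(P[...,2]<zmax)).astype(np.uint8)
    k,l,s,_=cv2.connectedComponentsWithStats(m)
    if k<2: print(tag,"none");return
    i=1+np.argmax(s[1:,4]); v,u=np.nonzero(l==i)
    uv=np.c_[u,v].astype(np.float32); zz=np.median(P[v,u,2])
    W=onplane(c,uv,z if z is not None else zz)[:,:2].astype(np.float32); r=cv2.minAreaRect(W)
    print(n,tag,"px",len(u),"z",zz.round(1),"mean",W.mean(0).round(1),"rect c",np.round(r[0],1),"size",np.round(r[1],1),"ang",round(r[2],1))
    return W
E
python3 - <<'E'
from m import *
for n in ("top","scene"):
    f=np.load(n+"0.npz"); im,d=f["im"],f["d"]; c=manip.camera_info(n)
    B=dict(top=dict(blk=(220,185,262,215),post=(262,190,284,212),tray=(390,200,435,232),pin=(145,200,172,222),stand=(140,195,188,235),stop=(205,170,232,235),carr=(250,180,330,225),jig=(200,170,340,235)),
     scene=dict(blk=(300,195,340,235),post=(270,195,295,225),tray=(90,215,140,250),pin=(395,178,420,205),stand=(380,185,425,230),stop=(328,190,355,245),carr=(215,200,300,245),jig=(200,190,360,265)))[n]
    M=lambda t,lo,hi,z,a,b,box=None: meas(n,z,im,d,c,t,lo,hi,B[box or t],a,b)
    M("blk",(100,120,40),(125,255,255),90,82,98)
    M("post",(8,120,80),(22,255,255),105.5,98,113)
    M("tray",(100,120,40),(125,255,255),18,12,25)
    M("tray",(100,120,40),(125,255,255),None,-5,30)
    M("pin",(0,120,80),(6,255,255),102,94,110)
    M("pin",(170,120,80),(180,255,255),102,94,110)
    M("stand",(8,60,30),(25,255,255),45,38,52)
    M("stop",(0,120,60),(6,255,255),70,62,78)
    M("carr",(0,0,0),(180,255,60),60.5,54,66)
    M("jig",(0,0,0),(180,80,255),40,34,46)
    M("jig",(0,0,0),(180,255,255),None,30,110)
    P=pts(c,d)
    # hole in carrier: dark/deep spot
    x0,y0,x1,y1=(310,195,327,211) if n=="top" else (222,214,240,230)
    print(cv2.cvtColor(im,cv2.COLOR_BGR2GRAY)[y0:y1,x0:x1]); print(P[y0:y1,x0:x1,2].round().astype(int))
E
```

```text
top blk px 353 z 90.8 mean [561.  113.9] rect c [561.3 114.4] size [32.7 58. ] ang 0.9
top post px 72 z 106.1 mean [558.2  36.1] rect c [558.   35.9] size [18.4 20.6] ang 0.5
top tray px 236 z 18.4 mean [ 531.8 -315.2] rect c [ 530.2 -313.2] size [83.1 53.7] ang 87.1
top tray px 705 z 7.5 mean [ 531.1 -317. ] rect c [ 531.2 -316.3] size [85.4 54.6] ang 87.1
top pin px 74 z 102.2 mean [525.9 306.2] rect c [526.4 306.4] size [18.3 20.6] ang 0.5
top pin px 1 z 99.6 mean [524.2 296.1] rect c [524.2 296.1] size [0. 0.] ang 0.0
top stand px 564 z 45.8 mean [524.5 304.1] rect c [525.5 306.3] size [66.2 64. ] ang 77.9
top stop px 379 z 70.5 mean [558.9 156.1] rect c [558.9 155.8] size [ 19.7 109.4] ang 89.3
top carr px 1374 z 61.3 mean [558.2 -19.2] rect c [558.5 -17.8] size [147.2  96. ] ang 89.7
top jig px 1363 z 40.7 mean [555.   65.1] rect c [558.8  18.6] size [256.  102.3] ang 89.4
top jig px 6057 z 59.4 mean [556.1  32.2] rect c [556.4  31.3] size [275.  127.8] ang 89.8
[[ 68  39  41  40  39  40  40  39  39  41  38  44  41  39  43  42  38]
 [ 68  39  38  38  40  41  40  40  37  41  41 
[... 4804 characters left out ...]
 58  61  62  58  58  61]
 [918  62  61  61  59  56  50  50  51  51  51  51  56  61  60  64  60  59]
 [ 59  59  63  60  56  54  47  47  45  48  46  50  61  61  63  61  59  59]
 [ 60  60  59  64  60  48  46  46  45  44  44  59  60  61  61  63  60  61]
 [ 61  59  61  58  61  61  59  44  37  40  59  59  60  60  62  59  62  64]
 [ 63  61  59  59  60  59  60  62  61  60 918  59  62  59  61  61  57  59]
 [ 63  61  60  57  60  59  58  61  60  61  60 918  59  60  64  59  61  60]
 [ 63  62  59  62  58  60  61  60  59  60  61  61  60  61  60  61  60  57]
 [ 60  57  62  58  63  60  62  60  60  63  57  59  60  60  60  62  60  58]
 [ 60  59  58  59  58  59  61  60  59  59  59  57  62  59  60  59  61  62]]
```

Emit:
step_arm(series=[33,-34.1,0,-0.104,0.36,33,-34.1,0,-0.104,0.36,33,-34.1,0,-0.104,0.36,33,-34.1,0,-0.104,0.36,33,-34.1,0,-0.104,0.36,33,-34.1,0,-0.104,0.36,33,-34.1,0,-0.104,0.36,33,-34.1,0,-0.104,0.36,33,-34.1,0,-0.104,0.36,33,-34.1,0,-0.104,0.36,33,-34.1,0,-0.104,0.36,33,-34.1,0,-0.104,0.36,0,0,-45,0,0.36,0,0,0,0,0.36,0,0,0,0,0.36], squeeze=25)

```text
clock: 1.98
eef_pos: [563.4, 115.2, 166.5]
eef_rot: [3.141, -0.0, 1.586]
wrist_force: [0.1, -0.1, 0.1]
finger_gap: 60.2
finger_force: 0.0
```

Run:
```python
from h import *
s=manip.read_state();print({k:np.round(s[k],3) for k in("clock","joints","eef_pos","eef_rot","wrist_force","finger_gap")})
f=np.load("top0.npz");c=manip.camera_info("top");im,d=f["im"],f["d"];P=pts(c,d)
z=P[...,2]; 
m=np.zeros(z.shape,np.uint8);m[198:210,312:325]=(z[198:210,312:325]<53);v,u=np.nonzero(m)
print("hole@60",onplane(c,[[ (u.min()+u.max())/2,(v.min()+v.max())/2]],60.5).round(1),u.min(),u.max(),v.min(),v.max())
for name,(u,v) in dict(pA=(195,213),pB=(123,230),spool=(180,166),green=(401,183),yel=(411,259)).items():
    print(name,P[v-2:v+3,u-2:u+3].reshape(-1,3)[:, :].__array__().round(0)[12])
# heights along x across bed at block
for u in(225,241,255,262): print(u,[(int(P[v,u,0]),int(z[v,u])) for v in range(174,234,3)])
```

```text
{'clock': np.float64(1.975), 'joints': array([0.138, 0.392, 1.501, 0.   , 1.247, 0.123]), 'eef_pos': array([563.375, 115.219, 166.472]), 'eef_rot': array([ 3.141, -0.   ,  1.586]), 'wrist_force': array([ 0.109, -0.105,  0.051]), 'finger_gap': np.float64(60.249)}
hole@60 [[557.8 -68.4  60.5]] 315 320 200 205
pA [528. 218.  93.]
pB [488. 384.  86.]
spool [644. 264.  54.]
green [ 616. -291.    6.]
yel [ 423. -295.   54.]
225 [(635, 0), (620, 43), (608, 69), (601, 71), (594, 70), (587, 70), (579, 71), (573, 67), (565, 68), (558, 69), (551, 71), (544, 72), (537, 69), (530, 70), (523, 68), (515, 73), (508, 69), (503, 40), (496, 36), (490, 0)]
241 [(455, 1040), (618, 54), (611, 54), (606, 39), (598, 40), (591, 38), (584, 40), (570, 89), (563, 89), (556, 90), (549, 89), (545, 59), (540, 39), (532, 42), (525, 35), (517, 43), (510, 40), (502, 53), (496, 41), (490, 1)]
255 [(636, -2), (619, 51), (612, 51), (606, 40), (599, 40), (591, 40), (584, 38), (576, 42), (569, 41), (562, 40), (554, 42), (547, 42), (540, 41), (532, 42), (525, 41), (518, 39), (511, 39), (502, 56), (496, 38), (490, 0)]
262 [(635, 1), (619, 53), (612, 51), (607, 39), (599, 41), (592, 38), (584, 37), (576, 42), (570, 36), (562, 39), (554, 42), (547, 42), (540, 41), (533, 39), (525, 39), (518, 39), (511, 40), (503, 53), (496, 42), (490, 0)]
```

Emit:
step_arm(series=[0,0,-30,0,0.36,0,0,-30,0,0.36,0,0,-22,0,0.36,0,0,0,0,0.36,0,0,0,0,0.8,0,0,0,0,0.8,0,0,0,0,0.8,0,0,0,0,0.8])

```text
clock: 2.98
eef_pos: [563.4, 114.9, 83.7]
eef_rot: [3.141, -0.0, 1.585]
wrist_force: [-1.7, 0.4, 4.3]
finger_gap: 32.1
finger_force: 24.8
```

Emit:
step_arm(series=[0,0,30,0,0.8,0,0,35,0,0.8,0,0,30,0,0.8,-2.6,-35.6,0,-0.005,0.8,-2.6,-35.6,0,-0.005,0.8,-2.6,-35.6,0,-0.005,0.8,-2.6,-35.6,0,-0.005,0.8,-2.6,-35.6,0,-0.006,0.8,-2.6,-35.6,0,-0.006,0.8,-2.6,-35.6,0,-0.006,0.8,-2.6,-35.6,0,-0.006,0.8,-2.6,-35.6,0,-0.006,0.8,-2.6,-35.6,0,-0.005,0.8,-2.6,-35.6,0,-0.005,0.8,-2.6,-35.6,0,-0.005,0.8,0,0,-40,0,0.8,0,0,0,0,0.8,0,0,0,0,0.8])

```text
clock: 5.22
eef_pos: [532.4, -312.3, 139.3]
eef_rot: [3.141, 0.0, 1.52]
wrist_force: [0.1, 0.6, -0.7]
finger_gap: 32.1
finger_force: 24.8
```

Run:
```python
from m import *
for n in ("scene","top"):
    im,d,c=cam(n); 
    if n=="scene": cv2.imwrite("pics/s1.png",im[150:300,60:260].repeat(3,0).repeat(3,1))
    P=pts(c,d)
    meas(n,18,im,d,c,"tray",(100,120,40),(125,255,255),(80,200,150,260) if n=="scene" else (385,195,440,240),12,25)
    meas(n,None,im,d,c,"blk",(100,120,40),(125,255,255),(60,130,180,260) if n=="scene" else (370,180,460,250),60,170)
print(manip.read_state()["eef_pos"])
```

```text
scene tray px 348 z 17.2 mean [ 533.5 -312.2] rect c [ 533.2 -312.8] size [81.9 60.3] ang 86.9
scene blk px 646 z 129.8 mean [ 542.2 -305.4] rect c [ 540.1 -310.2] size [82.  64.8] ang 20.9
top tray px 145 z 18.1 mean [ 527.1 -299.5] rect c [ 530.5 -313.2] size [83.2 53.1] ang 87.0
top blk px 395 z 146.1 mean [ 532.4 -295.3] rect c [ 532.1 -296.3] size [35.5 59.7] ang 0.5
[ 532.60833726 -312.37988443  139.76900547]
```

View pics/s1.png

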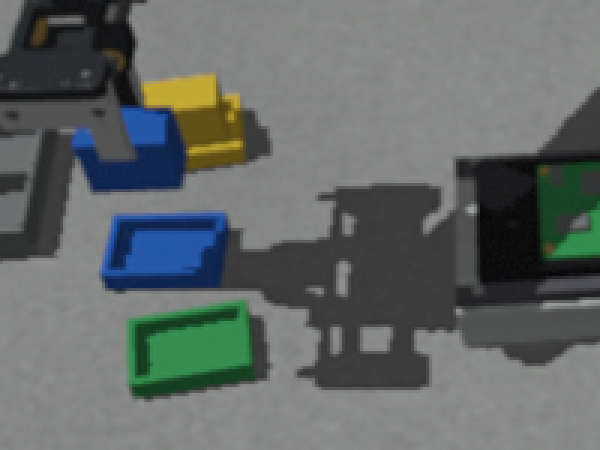

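The block hangs in the grip over the blue cradle (tray at crop pixel (165,250), block at (130,150)), aligned with it. I'll lower it.

Emit:
step_arm(series=[0,0,-30,0,0.8,0,0,-30,0,0.8,-0.5,0,-20,0,0.8,0,0,-5,0,0.8,0,0,-4,0,0.8,0,0,0,0,0.8])

```text
clock: 6.08
eef_pos: [531.8, -312.6, 49.8]
eef_rot: [3.141, 0.001, 1.52]
wrist_force: [-0.5, -0.4, -1.1]
finger_gap: 31.8
finger_force: 24.8
```

Emit:
step_arm(series=[0,0,-1,0,0.8,0,0,0,0,0.4,0,0,0,0,0.4,0,0,0,0,0.4,0,0,20,0,0.4,0,0,40,0,0.4,0,0,50,0,0.4,0,40,30,0,0.4,0,50,0,0,0.4,0,50,0,0,0.4,0,50,0,0,0.4])

```text
clock: 7.45
eef_pos: [531.4, -120.9, 189.7]
eef_rot: [3.14, 0.0, 1.52]
wrist_force: [0.7, 0.2, -0.3]
finger_gap: 56.2
finger_force: 0.0
```

Run:
```python
from m import *
for n in ("scene","top"):
    im,d,c=cam(n)
    meas(n,18,im,d,c,"tray",(100,120,40),(125,255,255),(80,200,150,260) if n=="scene" else (385,195,440,240),12,25)
    meas(n,55,im,d,c,"blk",(100,120,40),(125,255,255),(60,180,180,260) if n=="scene" else (370,180,460,250),47,63)
    meas(n,105.5,im,d,c,"post",(8,120,80),(22,255,255),(270,195,295,225) if n=="scene" else (262,190,284,212),98,113)
    meas(n,102,im,d,c,"pin",(0,120,80),(6,255,255),(395,178,420,205) if n=="scene" else (145,200,172,222),94,110)
```

```text
scene tray px 360 z 17.4 mean [ 544.7 -307.4] rect c [ 533.4 -313.1] size [82.2 56.1] ang 88.7
scene blk px 409 z 54.5 mean [ 534.3 -311. ] rect c [ 534.1 -310.2] size [61.9 37.3] ang 88.1
scene post px 82 z 104.3 mean [562.3  36.6] rect c [563.   36.6] size [18.  23.5] ang 84.7
scene pin px 75 z 100.9 mean [529.8 305.6] rect c [529.7 305.6] size [21.9 22.4] ang 85.2
top tray px 8 z 18.7 mean [ 509.4 -275. ] rect c [ 509.1 -275. ] size [8.9 3.6] ang 45.0
blk none
top post px 70 z 105.8 mean [558.1  36.5] rect c [558.  37.] size [18.4 18.3] ang 0.5
top pin px 74 z 102.1 mean [525.8 306.2] rect c [526.4 306.4] size [18.3 20.6] ang 0.5
```

Emit:
step_arm(series=[-0.3,42.7,0,0.005,0.4,-0.3,42.7,0,0.005,0.4,-0.3,42.7,0,0.005,0.4,-0.3,42.7,0,0.005,0.4,-0.3,42.7,0,0.005,0.4,-0.3,42.7,0,0.005,0.4,-0.3,42.7,0,0.005,0.4,-0.3,42.7,0,0.005,0.4,-0.4,42.7,0,0.005,0.4,-0.4,42.7,0,0.005,0.4,0,0,-20,0,0.4,0,0,-20,0,0.4,0,0,0,0,0.4])

```text
clock: 9.18
eef_pos: [528.2, 304.0, 147.8]
eef_rot: [-3.14, 0.001, 1.569]
wrist_force: [-0.5, -0.2, 1.4]
finger_gap: 56.2
finger_force: 0.0
```

Emit:
step_arm(series=[0,2,-25,0,0.4,0,0,-20,0,0.4,0,0,-6,0,0.4,0,0,0,0,0.4,0,0,0,0,0.4])

```text
clock: 9.8
eef_pos: [528.8, 306.7, 98.4]
eef_rot: [3.14, -0.001, 1.57]
wrist_force: [0.1, -0.3, 0.9]
finger_gap: 56.6
finger_force: 0.0
```

Emit:
step_arm(series=[0,0,-3,0,0.4,0,0,0,0,0.9,0,0,0,0,0.9,0,0,0,0,0.9,0,0,0,0,0.9,0,0,0,0,0.9], squeeze=30)

```text
clock: 10.55
eef_pos: [528.2, 306.6, 94.0]
eef_rot: [-3.142, -0.0, 1.57]
wrist_force: [0.3, 0.1, 0.2]
finger_gap: 21.2
finger_force: 30.0
```

Emit:
step_arm(series=[0,0,20,0,0.9,0,0,40,0,0.9,0,0,50,0,0.9,0,0,15,0,0.9,3.1,-37.5,0,0,0.9,3.1,-37.5,0,0,0.9,3.1,-37.5,0,0,0.9,3.1,-37.5,0,0,0.9,3.1,-37.5,0,0,0.9,3.1,-37.5,0,0,0.9,3.1,-37.5,0,0,0.9,3.1,-37.5,0,0,0.9,3.1,-37.5,0,0,0.9,3.2,-37.5,0,0,0.9,0,0,-30,0,0.9,0,0,-30,0,0.9,0,0,0,0,0.9,0,0,0,0,0.9])

```text
clock: 12.8
eef_pos: [559.7, -68.4, 159.8]
eef_rot: [3.141, 0.0, 1.57]
wrist_force: [-0.2, -0.4, -0.5]
finger_gap: 21.1
finger_force: 30.0
```

Run:
```python
from h import *
for n in ("scene",):
    im,d,c=cam(n); cv2.imwrite("pics/s2.png",cv2.resize(im[120:260,180:320],None,fx=4,fy=4,interpolation=cv2.INTER_CUBIC))
    def proj(p):
        q=Rm(c).T@(np.array(p)-c["eye"]); f=210/np.tan(np.radians(c["fovy"])/2); a=q[:2]/q[2]; a=a*(1+c["k1"]*(a@a)); return ((a*f+[c["cx"],c["cy"]]-[180,120])*4).round(1)
    print("tip exp",proj([559.4,-68.4,69]),"hole exp",proj([559.4,-68.5,60.5]))
print(manip.read_state()["eef_pos"])
```

```text
tip exp [198.6 395.9] hole exp [199.3 406.3]
[559.8347459  -68.40926138 160.23598284]
```

View pics/s2.png

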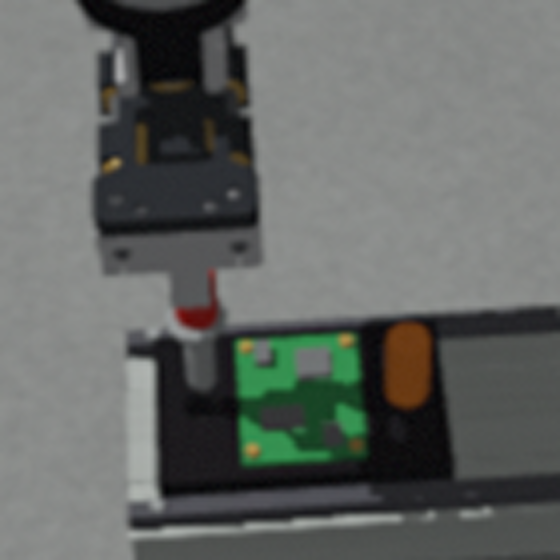

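The pin tip is at crop (203,390) and the hole at about (198,406), so it sits 1–2 mm forward. I'll shift it slightly back and go down gently.

Emit:
step_arm(series=[0,-1.3,-6,0,0.9,0,0,-5,0,0.9,0,0,-4,0,0.9,0,0,-3,0,0.9,0,0,-3,0,0.9,0,0,0,0,0.9])

```text
clock: 13.6
eef_pos: [559.3, -69.7, 137.9]
eef_rot: [-3.141, -0.0, 1.57]
wrist_force: [0.1, -0.3, -1.3]
finger_gap: 21.0
finger_force: 30.0
```

Emit:
step_arm(series=[0,0,-3,0,0.9,0,0,-3,0,0.9,0,0,-3,0,0.9,0,0,-2,0,0.9,0,0,0,0,0.9])

```text
clock: 14.22
eef_pos: [559.3, -69.7, 126.9]
eef_rot: [-3.141, -0.0, 1.57]
wrist_force: [-0.2, 0.8, -0.7]
finger_gap: 20.8
finger_force: 30.0
```

Emit:
step_arm(series=[0,0,0,0,0.5,0,0,0,0,0.5,0,0,0,0,0.5,0,0,30,0,0.5,0,0,40,0,0.5,0.3,36,0,0,0.5,0,35,0,0,0.5,0,35,0,0,0.5,0,0,0,0,0.5])

```text
clock: 15.35
eef_pos: [559.5, 38.0, 197.1]
eef_rot: [3.142, -0.0, 1.572]
wrist_force: [0.5, -0.4, -0.1]
finger_gap: 47.1
finger_force: 0.0
```

Run:
```python
from m import *
im,d,c=cam("scene"); cv2.imwrite("pics/s3.png",cv2.resize(im[120:260,180:380],None,fx=4,fy=4,interpolation=cv2.INTER_CUBIC))
meas("scene",132,im,d,c,"pin",(0,120,80),(6,255,255),(200,150,260,245),90,145)
meas("scene",105.5,im,d,c,"post",(8,120,80),(22,255,255),(270,195,295,225),98,113)
print(manip.read_state()["eef_pos"])
```

```text
scene pin px 168 z 124.9 mean [571.5 -67.2] rect c [571.4 -67.5] size [21.  43.6] ang 88.4
scene post px 85 z 104.3 mean [561.3  35.9] rect c [561.6  35.7] size [20.  26.1] ang 84.7
[559.62710065  36.80268861 197.11130349]
```

View pics/s3.png

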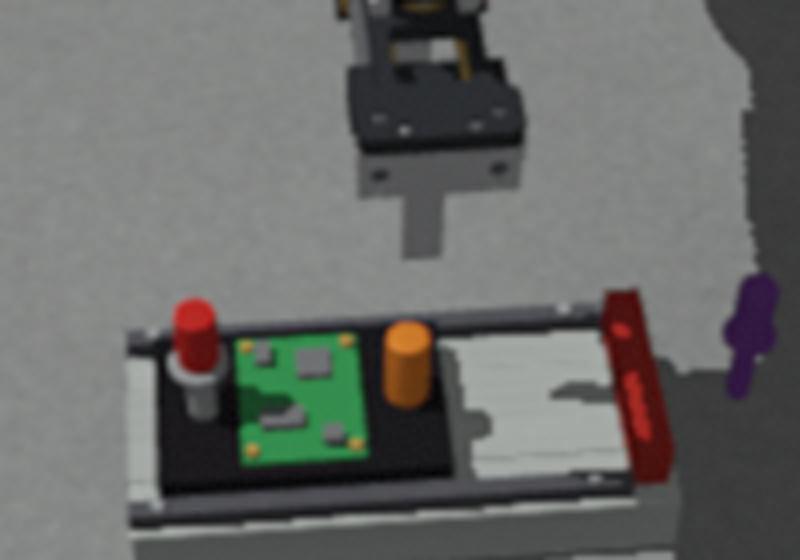

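The pin stands free in the carrier hole (red head at (195,335)), with the post at (408,365). Next I grip the post.

Emit:
step_arm(series=[0,0,-35,0,0.5,0,-0.5,-35,0,0.5,0,0,-28,0,0.5,0,0,0,0,0.5,0,0,0,0,0.9,0,0,0,0,0.9,0,0,0,0,0.9,0,0,0,0,0.9], squeeze=25)

```text
clock: 16.4
eef_pos: [559.0, 35.7, 99.9]
eef_rot: [-3.14, 0.0, 1.57]
wrist_force: [-8.4, -0.5, 8.3]
finger_gap: 21.2
finger_force: 25.0
```

Emit:
step_arm(series=[-0.7,5,0,0,0.9,0,7,0,0,0.9,0,8,0,0,0.9,0.2,8,0,0,0.9,0,4,0,0,0.9,0,2,0,0,0.9,0,0,0,0,0.9])

```text
clock: 17.27
eef_pos: [559.1, 69.8, 99.9]
eef_rot: [3.141, 0.0, 1.57]
wrist_force: [-5.1, -1.0, 5.5]
finger_gap: 21.4
finger_force: 25.0
```

Emit:
step_arm(series=[-0.3,1.5,0,0,0.9,0,1.5,0,0,0.9,0,1.5,0,0,0.9,0,1.5,0,0,0.9,0,1.5,0,0,0.9,0,1.5,0,0,0.9])

```text
clock: 18.02
eef_pos: [559.1, 78.6, 99.9]
eef_rot: [3.141, 0.0, 1.57]
wrist_force: [-2.1, -4.3, 6.0]
finger_gap: 21.0
finger_force: 25.0
```

Emit:
step_arm(series=[0,1.5,0,0,0.9,0,1.5,0,0,0.9,0,1.5,0,0,0.9,0,1.5,0,0,0.9])

```text
clock: 18.52
eef_pos: [559.1, 84.6, 99.9]
eef_rot: [3.141, 0.0, 1.57]
wrist_force: [-2.3, -3.2, 6.2]
finger_gap: 21.1
finger_force: 25.0
```

Emit:
step_arm(series=[0,1.5,0,0,0.9,0,1.5,0,0,0.9,0,1.5,0,0,0.9,0,1.5,0,0,0.9])

```text
clock: 19.02
eef_pos: [559.1, 90.6, 99.9]
eef_rot: [3.141, 0.0, 1.57]
wrist_force: [-1.7, -4.3, 5.9]
finger_gap: 21.1
finger_force: 25.0
```

Emit:
step_arm(series=[0,1.5,0,0,0.9,0,1.5,0,0,0.9,0,1.5,0,0,0.9])

```text
clock: 19.4
eef_pos: [559.2, 95.1, 99.9]
eef_rot: [3.14, 0.0, 1.57]
wrist_force: [-2.3, -3.9, 5.9]
finger_gap: 21.1
finger_force: 25.0
```

Emit:
step_arm(series=[0,1.5,0,0,0.9,0,1.5,0,0,0.9,0,1.5,0,0,0.9])

```text
clock: 19.77
eef_pos: [559.2, 99.6, 99.9]
eef_rot: [3.14, 0.0, 1.57]
wrist_force: [-1.5, -2.3, 6.4]
finger_gap: 20.9
finger_force: 25.0
```

Emit:
step_arm(series=[0,1.5,0,0,0.9,0,1.5,0,0,0.9,0,1.5,0,0,0.9])

```text
clock: 20.15
eef_pos: [559.2, 104.1, 99.9]
eef_rot: [3.14, 0.001, 1.57]
wrist_force: [-1.2, -7.1, 5.8]
finger_gap: 21.4
finger_force: 25.0
```

Emit:
step_arm(series=[0,1,0,0,0.9,0,0,0,0,0.9])

```text
clock: 20.4
eef_pos: [559.2, 104.4, 99.9]
eef_rot: [3.141, 0.002, 1.57]
wrist_force: [-1.7, -8.1, 6.4]
finger_gap: 21.1
finger_force: 25.0
```

Run:
```python
from m import *
im,d,c=cam("scene"); cv2.imwrite("pics/s4.png",cv2.resize(im[120:260,180:380],None,fx=4,fy=4,interpolation=cv2.INTER_CUBIC))
P=pts(c,d); hsv=cv2.cvtColor(im,cv2.COLOR_BGR2HSV); m=cv2.inRange(hsv,np.array((0,150,80)),np.array((6,255,255)))>0
m[:,:200]=0;m[:,320:]=0;m[:150]=0;m[245:]=0; p=P[m]; p=p[(p[:,2]>60)&(p[:,2]<150)]; print(len(p),np.percentile(p[:,2],[2,50,90,98]).round(1),np.median(p,0).round(1))
```

```text
152 [ 91.2 116.4 123.4 124.6] [565.    1.9 116.4]
```

View pics/s4.png

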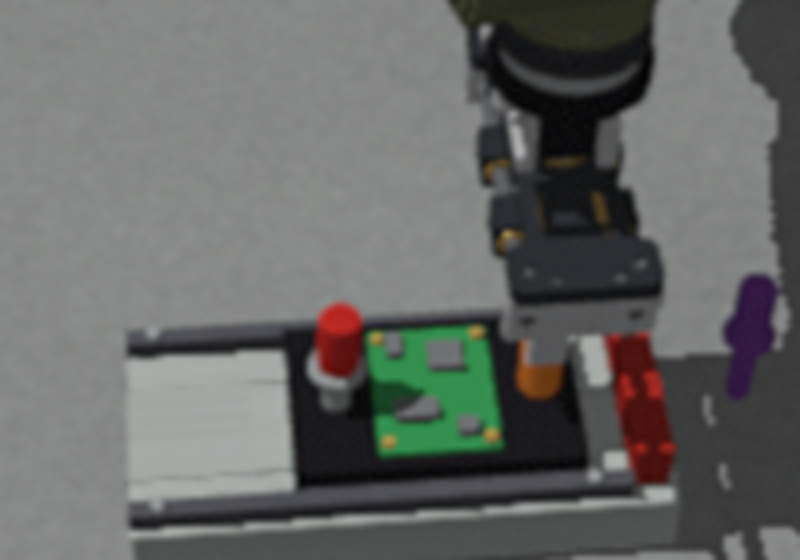

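The pin head at (340,340) has dropped 9 mm (its top is now at z about 123) and the carrier is blocked, so the holes line up. I'll release the post and push the pin down with closed fingertips.

Emit:
step_arm(series=[0,-1,0,0,0.5,0,0,0,0,0.5,0,0,0,0,0.5,0,0,30,0,0.5,0,0,40,0,0.9,-0.3,-35,0,0,1,0,-35,0,0,1,0,-34.5,0,0,1,0,0,0,0,1,0,0,-10,0,1,0,0,0,0,1])

```text
clock: 21.82
eef_pos: [558.1, 0.7, 157.9]
eef_rot: [-3.14, -0.0, 1.571]
wrist_force: [-0.8, -0.8, -0.2]
finger_gap: 0.5
finger_force: 0.0
```

Emit:
step_arm(series=[0.5,-0.5,-6,0,1,0,0,-4,0,1,0,0,-3,0,1,0,0,-3,0,1,0,0,-3,0,1,0,0,0,0,1])

```text
clock: 22.58
eef_pos: [559.0, -0.7, 139.8]
eef_rot: [-3.141, -0.0, 1.57]
wrist_force: [-0.0, -0.1, -0.5]
finger_gap: -0.1
finger_force: 0.0
```

Emit:
step_arm(series=[0,0,-3,0,1,0,0,-3,0,1,0,0,-2,0,1,0,0,0,0,1])

```text
clock: 23.08
eef_pos: [559.0, -0.7, 131.9]
eef_rot: [-3.141, -0.0, 1.57]
wrist_force: [-0.3, 0.7, -0.8]
finger_gap: 0.3
finger_force: 0.0
```

Run:
```python
from m import *
im,d,c=cam("scene"); cv2.imwrite("pics/s5.png",cv2.resize(im[120:260,180:380],None,fx=4,fy=4,interpolation=cv2.INTER_CUBIC))
print(manip.read_state()["wrist_force"],manip.read_state()["eef_pos"])
```

```text
[0.06150054 0.17139036 0.02093865] [559.02654142  -0.70444681 131.98303523]
```

View pics/s5.png

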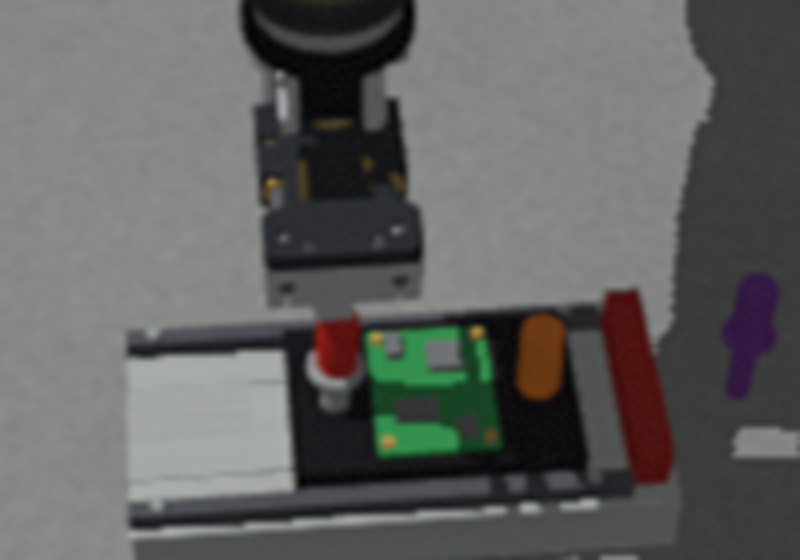

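The finger (bottom edge at (335,315)) hides only the head's upper rim, and the collar at (335,372) hasn't moved. I'll check depths before pushing any further.

Run:
```python
from m import *
im,d,c=cam("scene"); P=pts(c,d)
for v in range(188,226,2): print(v,P[v,264].round(0),im[v,264])
def proj(p):
    q=Rm(c).T@(np.array(p)-c["eye"]); f=210/np.tan(np.radians(c["fovy"])/2); a=q[:2]/q[2]; a=a*(1+c["k1"]*(a@a)); return (a*f+[c["cx"],c["cy"]]).round(1)
print("tip",proj([559,-.7,107]),"pintop low",proj([559,-.7,108]),"pintop 123",proj([559,-.7,123]))
```

```text
188 [643.  -3. 250.] [88 86 86]
190 [638.  -3. 239.] [85 84 84]
192 [639.  -3. 236.] [86 85 85]
194 [640.  -3. 231.] [86 84 84]
196 [570.   1. 145.] [86 85 84]
198 [571.   1. 141.] [85 84 84]
200 [560.   2. 122.] [38 38 90]
202 [564.   2. 121.] [14 16 92]
204 [567.   1. 118.] [16 18 90]
206 [566.   1. 110.] [17 19 90]
208 [567.   1. 106.] [17 19 92]
210 [566.   1.  99.] [19 21 92]
212 [568.   1.  95.] [14 15 89]
214 [567.   1.  87.] [ 77  77 103]
216 [569.   1.  83.] [131 131 128]
218 [563.   1.  69.] [74 74 72]
220 [562.   1.  61.] [76 75 73]
222 [564.   1.  58.] [61 60 60]
224 [572.   1.  61.] [28 26 26]
tip [262.7 204.6] pintop low [262.7 204.3] pintop 123 [262.6 199.4]
```

Run:
```python
from m import *
c=manip.camera_info("scene");e=np.array(c["eye"])
for n,col,row,x in (("s3 exp172",285.5,184,571),("s4 exp75",316,210.7,582),("s5 exp107",264,199,571),("s2 exp135",180+193/4,120+308/4,582)):
    r=(rays(c,[[col,row]])@Rm(c).T)[0]; print(n,(e+r*((x-e[0])/r[0])).round(1))
# current body underside in top + scene depth
im,d,_=cam("top");P=pts(manip.camera_info("top"),d)
m=(abs(P[...,0]-559)<120)&(abs(P[...,1])<60)&(P[...,2]>140)&(P[...,2]<900); print(np.histogram(P[m][:,2],20))
s=manip.read_state(); print(s["joints"],s["qd"],s["eef_pos"],s["clock"])
```

```text
s3 exp172 [571.   42.1 177.2]
s4 exp75 [582.  103.3 105.2]
s5 exp107 [571.    1.3 137.9]
s2 exp135 [582.  -66.5 163. ]
(array([  13,    2,  408,   21,   17,  184,   54,   25,   11,   17,   22,
         74,  404, 1454, 1349,  539, 1025,  738, 1296,  546]), array([235.67245688, 249.75485232, 263.83724775, 277.91964319,
       292.00203863, 306.08443407, 320.1668295 , 334.24922494,
       348.33162038, 362.41401581, 376.49641125, 390.57880669,
       404.66120212, 418.74359756, 432.825993  , 446.90838844,
       460.99078387, 475.07317931, 489.15557475, 503.23797018,
       517.32036562]))
[-6.67824160e-02  3.94572528e-01  1.58305460e+00 -1.51666293e-05
  1.16386978e+00 -6.58119392e-02] [-0.00119423 -0.00164902  0.00013444 -0.00099151 -0.00125472 -0.00158951] [559.08296326  -0.71446211 132.13206187] 23.225
```

Depth puts the real fingertips at z about 138, some 15 mm above the pin top (z about 122), which explains the zero force. So I'll keep going down by touch.

Emit:
step_arm(series=[0,0.7,-3,0,1,0,0,-3,0,1,0,0,-3,0,1,0,0,0,0,1])

```text
clock: 23.72
eef_pos: [559.8, -0.2, 124.0]
eef_rot: [3.139, 0.0, 1.57]
wrist_force: [-0.6, -1.2, 8.0]
finger_gap: 0.6
finger_force: 3.9
```

Emit:
step_arm(series=[0,0,-2,0,1,0,0,-2,0,1,0,0,0,0,1])

```text
clock: 24.1
eef_pos: [559.9, -0.3, 120.2]
eef_rot: [3.139, 0.001, 1.57]
wrist_force: [-0.2, -1.1, 10.5]
finger_gap: 0.6
finger_force: 4.8
```

Emit:
step_arm(series=[0,0,-2,0,1,0,0,-2,0,1,0,0,0,0,1])

```text
clock: 24.48
eef_pos: [559.9, -0.3, 116.2]
eef_rot: [3.139, 0.001, 1.57]
wrist_force: [0.6, -1.5, 10.3]
finger_gap: 0.3
finger_force: 4.8
```

Emit:
step_arm(series=[0,0,-2,0,1,0,0,-2,0,1,0,0,-2,0,1,0,0,0,0,1])

```text
clock: 24.98
eef_pos: [559.9, -0.4, 110.1]
eef_rot: [3.139, 0.001, 1.57]
wrist_force: [-1.4, -2.5, 9.5]
finger_gap: 0.4
finger_force: 4.6
```

Emit:
step_arm(series=[0,0,-1.5,0,1,0,0,-1.5,0,1,0,0,0,0,1])

```text
clock: 25.35
eef_pos: [559.9, -0.5, 107.2]
eef_rot: [3.139, 0.001, 1.57]
wrist_force: [-1.4, -2.9, 10.2]
finger_gap: 0.4
finger_force: 4.9
```

Emit:
step_arm(series=[0,0,-1,0,1,0,0,-1,0,1,0,0,0,0,1])

```text
clock: 25.72
eef_pos: [560.2, -0.6, 105.8]
eef_rot: [3.138, 0.001, 1.57]
wrist_force: [-2.0, -3.9, 14.0]
finger_gap: 0.5
finger_force: 7.2
```

Emit:
step_arm(series=[0,0,-1,0,1,0,0,-1,0,1,0,0,0,0,1])

```text
clock: 26.1
eef_pos: [560.9, -0.8, 105.5]
eef_rot: [3.135, 0.002, 1.57]
wrist_force: [-5.2, -5.1, 29.6]
finger_gap: 0.3
finger_force: 14.4
```

Hard stop: the pin is home. I'll lift clear and verify.

Emit:
step_arm(series=[0,0,5,0,1,0,0,40,0,1,0,0,60,0,1,-60,0,20,0,1,-60,30,0,0,1,-60,50,0,0,1,0,50,0,0,1,0,50,0,0,1,0,0,0,0,1])

```text
clock: 27.22
eef_pos: [395.3, 170.2, 226.5]
eef_rot: [-3.141, -0.0, 1.574]
wrist_force: [-0.1, -0.6, -0.0]
finger_gap: 0.4
finger_force: 0.0
```

Run:
```python
from m import *
for n in("scene","top"):
    im,d,c=cam(n); P=pts(c,d); cv2.imwrite(f"pics/{n}9.png",im)
    hsv=cv2.cvtColor(im,cv2.COLOR_BGR2HSV)
    S=n=="scene"
    meas(n,18,im,d,c,"tray",(100,120,40),(125,255,255),(80,190,150,260) if S else (385,195,440,240),12,25)
    meas(n,55,im,d,c,"blk",(100,120,40),(125,255,255),(60,180,180,260) if S else (370,180,460,250),47,63)
    b=(230,180,300,245) if S else (262,185,310,220)
    meas(n,100.5,im,d,c,"pin",(0,120,80),(6,255,255),b,94,130)
    b=(290,180,345,245) if S else (235,185,262,220)
    meas(n,105.5,im,d,c,"post",(8,120,80),(22,255,255),b,98,113)
cv2.imwrite("pics/f.png",cv2.resize(np.vstack([cv2.imread("pics/scene9.png")[160:270,80:360],cv2.imread("pics/top9.png")[160:270,180:460]]),None,fx=2.6,fy=2.6))
```

```text
scene tray px 362 z 17.5 mean [ 545.1 -307.2] rect c [ 534.  -312.4] size [83.3 58.5] ang 87.5
scene blk px 412 z 54.4 mean [ 534.1 -311.2] rect c [ 534.8 -310.6] size [61.8 38.6] ang 88.4
scene pin px 87 z 100.2 mean [561.5   0.6] rect c [562.3   0.6] size [18.  25.9] ang 85.3
scene post px 86 z 104.7 mean [561.7 104.1] rect c [561.7 104.7] size [23.4 21.3] ang 30.8
top tray px 203 z 18.6 mean [ 532.1 -304.7] rect c [ 530.3 -313.4] size [82.7 53.6] ang 87.1
top blk px 338 z 55.7 mean [ 530.4 -310.8] rect c [ 531.2 -311. ] size [31.7 62.5] ang 0.4
top pin px 65 z 101.8 mean [559.2   0.6] rect c [5.589e+02 1.000e-01] size [18.6 18.4] ang 0.2
top post px 71 z 105.9 mean [558.3 103.9] rect c [558.6 104.4] size [19.5 19.4] ang 45.4
```

View pics/f.png

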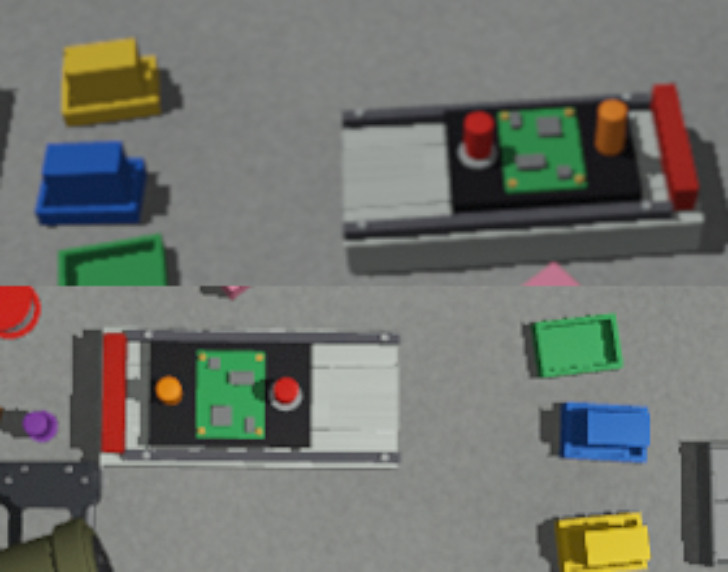

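The pin's collar sits on the carrier (upper view (478,150)), and the blue block stands in the blue tray (upper view (90,180)), about 2 mm off its middle. The heights match: pin top about 100.5 mm, block top about 55 mm. The arm is clear, so I'm handing in.

```bash
python3 -c "
from cell import manip
print(manip.sign_off())"
```

```text
the job is handed in; nothing more can be done
None
```

The job is handed in at about 27 s: the blue block stands in its blue cradle about 2 mm off its middle, and the pin is fully home through carrier and bed with the carrier at about 78 mm; the sign-off returned no verdict.

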